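# Find the casting ring that holds the metal and present it over the grit tray

### The job

Two casting rings that look alike stand in the ring rack; the one with the metal casting inside is the heavier. Lift each in turn 5 cm or more straight up out of its nest to feel its weight, stand the lighter one back in a nest of the rack and let go of it there, and carry only the heavier one to the shallow grit tray. Finish while still holding the heavier ring in the gripper, upright and still over the middle of the tray, with its underside about a hand's breadth (8 to 12 cm) above the tray's rim; do not drop or tip over either ring, and leave the other things on the worktop where they are.

Things in the scene. Friction and masses are not known exactly. Their poses are not given: they have to be found in the camera images.
- ring_b: one of the two like grey steel casting rings (solid upright cylinders, 55 mm diameter, 55 mm high) that stand in the rack's nests, one in each; origin at the centre of its underside, z up along its axis. Grasped across its diameter, it reaches 41 mm above the rack. Looks do not tell its weight: one ring weighs 0.18 to 0.26 kg, the other 0.38 to 0.52 kg
- ring_a: one of the two like grey steel casting rings (solid upright cylinders, 55 mm diameter, 55 mm high) that stand in the rack's nests, one in each; origin at the centre of its underside, z up along its axis. Grasped across its diameter, it reaches 41 mm above the rack. Looks do not tell its weight: one ring weighs 0.18 to 0.26 kg, the other 0.38 to 0.52 kg
- rack: ring rack: flat aluminium plate fixed to the worktop, 96 x 212 x 14 mm, with two shallow round nests in a row along its long (y) axis; origin at the centre of its underside, x across the short side, z up
- nest_1 (a point): centre of the floor of the rack's nest at +y of the rack's origin (65 mm from it): 61 mm across, 8 mm deep, floor 6 mm above the worktop, rim chamfered 1.5 mm
- nest_2 (a point): centre of the floor of the rack's other nest, at -y of the rack's origin (65 mm from it); same size
- tray: shallow white plastic tray with grey grit in it, 136 x 161 mm, rim 38 mm above the worktop, fixed; origin at the centre of its underside, z up
- carver: bystander: thin steel carver (hand tool, 181 mm long, 13 mm thick) lying loose on the worktop between rack and tray; origin at the centre of its underside
- brush_wheel: bystander: black polishing brush wheel, 57 mm across, 12 mm high, lying loose on the worktop at the left; origin at the centre of its underside
- crucible: bystander: beige ceramic crucible, 51 mm across, 40 mm high, standing loose behind the work between the flat wax box and the roll of tape; origin at the centre of its underside

How it is judged:
By the outcome, as a careful person would: the job done as asked, in the order asked, and still so for the second after the job is handed in, while the arm keeps its last pose, push and grip.
It also fails if it takes over 64 s, if anything falls off the work surface, if the arm or the gripper's body presses on something with over 40 N, if the wrist force passes 120 N, or if a joint passes its speed limit or range.

### The arm

A 6-joint arm with a two-finger parallel gripper is mounted at the origin on a cart in front of the work surface, level with it; the furniture and walls round the work are solid. World frame = base frame: x ahead of the robot, y to its left, z up, the work surface at z = 0. Lengths are in mm, angles in rad, forces in N, time in s.
With the tool pointing down it reaches from about 250 to 725 mm from the base axis. Payload 4 kg.
Tool frame: the origin (TCP) lies on the centre line of the jaws, within the pads' length; the fingertips stand 14 mm ahead of it and the grasp point (between the pads) lies 5 mm behind it (env.tips_ahead is the distance from the TCP to the fingertips, in mm); z points along the fingers, y is the line along which they close (so a half turn about z gives the same grasp; the last joint's range is limited). The gripper opens to 85 mm and grips with 20 to 120 N. Pads are 22 mm wide; open, the fingers measure 114 mm over their backs; the gripper's body (76 mm by 85 mm) begins 54 mm behind the grasp point. The pads swing forward as they close: fully open they stand 13 mm farther back than shut.
Start: joints at [-1.244, 0.241, 0.005, 1.335, 0, 1.571], TCP at [160.505, -473.537, 245.306] pointing down, gripper open.
Joint ranges: [-2.72, 2.72], [-1.05, 1.87], [-1.09, 1.28], [-1.99, 2.15], [-1.42, 1.44], [-3.14, 3.14]. Speed limits (rad/s): [2.79, 2.79, 3.14, 3.14, 3.14, 3.14].

### API

Orientations are given as a unit quaternion [x, y, z, w].
In Python, from cell import env gives the robot as it stands.
- The arm moves only by the tool jog_arm, never from a script. Its argument "moves" is a list that holds one entry, the list of rows, each a list of 7 numbers: the turn, a rotation vector about the tool's x, y, z in rad, then the shift along the tool's x, y, z in cm, then the closure, from -1 (fully open) to 1 (shut). In form: [[[ax, ay, az, tx, ty, tz, gripper], ...]]. A call has 1 to 8 rows; each row shifts and turns the commanded pose from where the row before left it, along the tool's axes as they then stand; what a row does not reach is not made up. A row lasts 1/8 s, in which the tool goes at most 62.5 mm and 10.7 degrees, less where a joint would pass 70% of its speed; a pose out of reach is approached as far as the arm can. A call is refused whole if a number of a shift passes 6.25 or a number of a turn 0.188, either way. A call with a gripper value outside its range is refused whole. The fingers move at their own pace and stop on an object; the grip force is fixed at half the most. Time passes only in rows, so rows that do not move let the fingers close. It gives the time, the measured TCP pose, the force, the opening and the grip force at its end, in the units of the state.
- env.state(): the state, without advancing time (a new reading comes with each control period).
- env.snapshot(name): name is "side" or "top"; returns a dict with "frame" (400x640x3 uint8, red, green, blue), "z_map" (400x640 float32, mm along the optical axis (not along the pixel's ray), 0 where there is no reading), "fx", "fy", "cx", "cy" (pixels), "world_to_cam" (4x4, takes a point from world to camera coordinates). Camera axes: x right, y up, looking along -z (the intrinsics and any distortion apply to the point x, -y, -z); pixel columns grow to the right and rows downward; lengths in mm; the calibration is good to about 2 mm. A picture is of the moment at which its call begins.
- env.job_done(): hands the job in; it is judged then, once.
Trained networks look in a picture, given as the dict that the camera call returned (one of the last four; its "shot" number tells which), for a name from the list of things; names that differ only in an ending like _2 or _b are one class to them, and where a whole thing is asked for, a point or a joint stands for the part that bears it (a point fixed in the world has none). Each returns a list of dicts, best first, with "p" (0 to 1); they miss things now and then, are a little off and sometimes report something else, mostly with a low value. They report only what shows in the picture. A call takes as long as a camera call.
- env.silhouettes(picture, name): "pixels" (400x640 bool, what is visible of it).
- env.place_of(picture, name): "centre" ([x, y, z] in mm, in the coordinates of the camera as it stood for that picture, good to about 4 mm: a listed point, or the origin of a listed thing).
The state is a dict: "time": time; "joint_positions": joint angles; "dq": joint speeds; "joint_efforts": joint torques, N m; "eef_pos": TCP position; "tool_rot": TCP orientation; "wrist_force": force on the tool from outside, world axes, zero at the start; "ft_torque": the same for the moment, N m; "grip_width": finger opening in mm; "grip_force": force on a finger pad.
Only numpy, scipy, OpenCV 4.12 (cv2) and the standard library are available. Lean on these libraries where they do the work, as an engineer would, in place of code of your own. Each camera call takes 0.05 s, during which the arm holds its last target. There are 200 camera calls.

## Working session

There is one attempt and no reset: what is moved stays moved. The work goes in short steps, Python scripts to look and compute and a tool call to move; the robot and the scene stay as the last step left them, time stands still between calls to the robot, and variables do not carry over. Pictures are saved under pics/ and viewed, at most 10 in all, crops included, and the job is handed in when it is done.

Besides the shell and the picture viewer there is one more tool, called after ">>>" in YAML: its name, and indented under it one key for each argument. jog_arm: Moves the arm, as the interface text tells. Its arguments: {"type":"object","properties":{"moves":{"type":"array","items":{"type":"array","items":{"type":"array","items":{"type":"number"}}}}},"required":["moves"]}

```bash
mkdir -p pics
cat > h.py <<'E'
import numpy as np, cv2
from cell import env
def w(pic,c): return (np.linalg.inv(pic["world_to_cam"])@np.r_[c,1])[:3]
def cloud(pic):
    z=pic["z_map"]; v,u=np.mgrid[:400,:640]
    P=np.stack([(u-pic["cx"])/pic["fx"]*z,-(v-pic["cy"])/pic["fy"]*z,-z,np.ones_like(z)],-1)
    Q=(P@np.linalg.inv(pic["world_to_cam"]).T)[...,:3]; Q[z==0]=np.nan
    return Q
E
python3 - <<'E'
from h import *
s=env.state(); print(s['eef_pos'],s['tool_rot'],s['wrist_force'],s['grip_width'],env.tips_ahead)
for n in("top","side"):
    p=env.snapshot(n); cv2.imwrite(f"pics/{n}1.png",p["frame"][...,::-1]); Q=cloud(p)
    print(n,w(p,[0,0,0]),[k for k in p])
    for o in("ring_a","rack","nest_1","tray","carver","brush_wheel","crucible"):
        print(o,[(np.round(w(p,d["centre"])),round(d["p"],2)) for d in env.place_of(p,o)[:3]])
    for o in("ring_a","tray"):
        for d in env.silhouettes(p,o)[:3]:
            q=Q[d["pixels"]]; q=q[~np.isnan(q[:,0])]; t=np.percentile(q[:,2],90); q=q[abs(q[:,2]-t)<5]
            print(o,round(d["p"],2),d["pixels"].sum(),"top z",t,"mid",(np.percentile(q,2,0)+np.percentile(q,98,0))/2,"ext",np.ptp(np.percentile(q,[2,98],0),axis=0))
E
```

```text
[ 160.32464711 -472.96677428  244.41607494] [ 9.86679077e-01  1.62675575e-01 -1.46675169e-04 -1.01727385e-03] [-0.00304203 -0.43270807  0.59140077] 85.74658403448294 14.0
top [ 296.62608045   68.76885431 1185.85473088] ['frame', 'z_map', 'fx', 'fy', 'cx', 'cy', 'world_to_cam', 'shot']
ring_a [(array([495., 104.,   5.]), 0.87), (array([489., 228.,   5.]), 0.77), (array([ 519., -192.,    1.]), 0.19)]
rack [(array([494., 166.,   0.]), 0.86)]
nest_1 [(array([492., 228.,   6.]), 0.74), (array([499., 103.,   7.]), 0.58)]
tray [(array([ 518., -191.,   -0.]), 0.57)]
carver [(array([466.,  -7.,   0.]), 0.55)]
brush_wheel [(array([407., 408.,  -0.]), 0.63)]
crucible [(array([707.,  38.,   2.]), 0.73)]
ring_a 0.89 304 top z 64.2929303133138 mid [488.40019874 229.95517086  62.5446064 ] ext [46.37566238 50.28865539  6.08056102]
ring_a 0.77 277 top z 64.41487679170227 mid [497.29362342 101.37500128  63.00315048] ext [47.81200084 48.26554477  6.76225146]
tray 0.71 2147 top z 36.79415874494117 mid [ 519.92140328 -189.32515597   36.73849418] ext [154.33637541 169.37310553   8.88718534]
side [288.4170
[... 327 characters left out ...]
4.]), 0.89)]
carver [(array([469.,  -3.,   0.]), 0.48)]
brush_wheel [(array([406., 406.,   0.]), 0.64), (array([491., 230.,   6.]), 0.63)]
crucible [(array([710.,  41.,   3.]), 0.71)]
ring_a 0.97 638 top z 62.53638263603091 mid [490.09791759 233.69644529  61.06201255] ext [48.70801544 51.14696622  5.88876485]
ring_a 0.79 499 top z 62.51030349010904 mid [498.44346691 106.44937319  61.11726176] ext [48.42629955 46.62560045  5.44173908]
ring_a 0.65 1298 top z 16.25691496332206 mid [493.31160323 171.97862141  14.56116567] ext [ 99.06790104 204.16393006   5.49035163]
tray 0.89 1443 top z 36.82200071750651 mid [ 521.80648608 -187.76993874   36.41207566] ext [152.77360671 176.12984794   8.56342355]
```

View pics/top1.png

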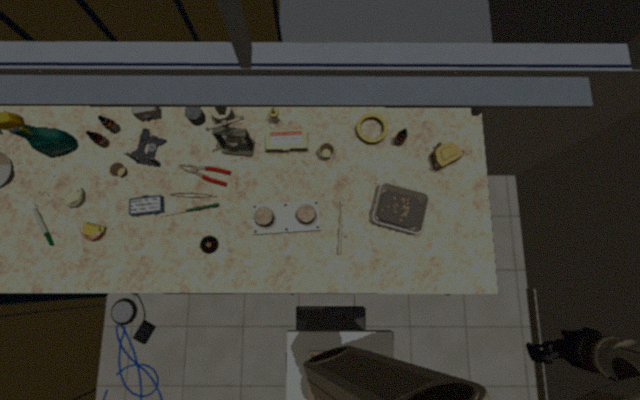

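View pics/side1.png

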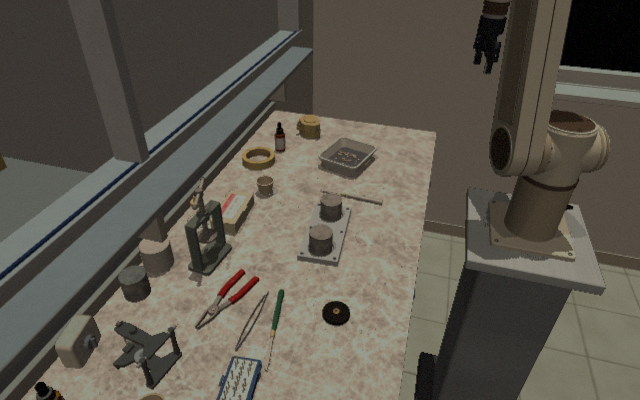

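The top view shows the rings at pixels (264,216) and (305,213) and the tray at (399,208). The side view shows both rings standing upright. I'll turn the tool so it closes along the rack's x axis.

>>> jog_arm:
  moves:
    - [[0,0,-0.186,0,0,0,-1],[0,0,-0.186,0,0,0,-1],[0,0,-0.186,0,0,0,-1],[0,0,-0.186,0,0,0,-1],[0,0,-0.186,0,0,0,-1],[0,0,-0.186,0,0,0,-1],[0,0,-0.186,0,0,0,-1],[0,0,0,0,0,0,-1]]

```text
time: 2.0
eef_pos: [160.5, -473.5, 245.3]
tool_rot: [0.687, 0.727, -0.0, 0.0]
wrist_force: [0.0, 0.9, -0.7]
grip_width: 85.3
grip_force: 0.0
```

>>> jog_arm:
  moves:
    - [[0,0,0,4.6,3.1,0,-1],[0,0,0,4.6,3.1,0,-1],[0,0,0,4.6,3.1,0,-1],[0,0,0,4.6,3.1,0,-1],[0,0,0,4.6,3.1,0,-1],[0,0,0,4.6,3.1,0,-1],[0,0,0,4.6,3.1,0,-1],[0,0,0,4.6,3.1,0,-1]]

```text
time: 3.0
eef_pos: [387.6, -90.1, 245.7]
tool_rot: [0.688, 0.726, 0.0, 0.001]
wrist_force: [0.1, 0.0, 0.2]
grip_width: 85.1
grip_force: 0.0
```

>>> jog_arm:
  moves:
    - [[0,0,0,4.6,3.0,2,-1],[0,0,0,4.6,3.0,2,-1],[0,0,0,4.6,3.0,2,-1],[0,0,0,4.6,3.0,2,-1],[0,0,0,0,0,0,-1],[0,0,0,0,0,0,-1]]

```text
time: 3.75
eef_pos: [495.4, 98.7, 165.1]
tool_rot: [0.687, 0.727, -0.001, -0.0]
wrist_force: [-0.1, -0.8, -0.5]
grip_width: 85.5
grip_force: 0.0
```

>>> jog_arm:
  moves:
    - [[0,0,0,0.5,0.2,2,-1],[0,0,0,0,0,3,-1],[0,0,0,0,0,2,-1],[0,0,0,0,0,2,-1],[0,0,0,0,0,2,-1],[0,0,0,0,0,1.5,-1],[0,0,0,0,0,0,-1],[0,0,0,0,0,0,-1]]

```text
time: 4.75
eef_pos: [498.2, 103.7, 41.2]
tool_rot: [0.687, 0.727, 0.001, 0.0]
wrist_force: [0.1, 0.3, -0.7]
grip_width: 85.6
grip_force: 0.0
```

Run:
```python
from h import *
p=env.snapshot("side"); cv2.imwrite("pics/s2.png",cv2.resize(p["frame"][130:280,250:410,::-1],(640,600)))
print(env.state()['eef_pos'],env.state()['wrist_force'])
```

```text
[498.37650198 103.89963385  41.28988904] [-0.43759682 -0.31146608  0.62185889]
```

View pics/s2.png

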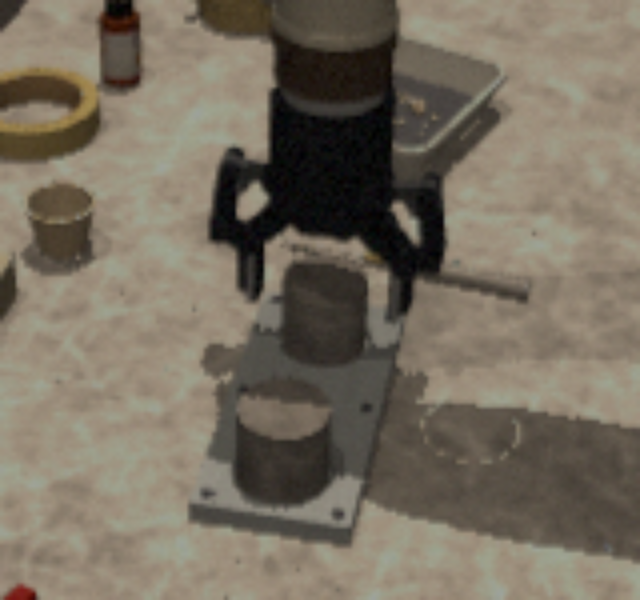

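The jaws straddle the far ring (crop (325,310)), with fingers at (250,280) and (400,290), so the ring is well centred. Closing and lifting.

>>> jog_arm:
  moves:
    - [[0,0,0,0,0,0,1],[0,0,0,0,0,0,1],[0,0,0,0,0,0,1],[0,0,0,0,0,0,1],[0,0,0,0,0,0,1],[0,0,0,0,0,0,1],[0,0,0,0,0,0,1],[0,0,0,0,0,0,1]]

```text
time: 5.8
eef_pos: [498.3, 104.2, 41.2]
tool_rot: [0.686, 0.727, 0.001, 0.001]
wrist_force: [-0.5, 0.1, 5.3]
grip_width: 53.8
grip_force: 63.6
```

Run:
```python
from h import *
s=env.state(); print(s['eef_pos'],s['wrist_force'],s['grip_width'],s['grip_force'],s['joint_efforts'])
```

```text
[498.31822321 104.15859757  41.1840123 ] [-0.49357323  0.09678796  5.25775198] 53.79903133487375 63.59895944595337 [ 7.34317023e-02 -3.84436190e+01  1.83397418e+01 -3.19048930e-01
  1.90507999e-02  7.66857102e-04]
```

>>> jog_arm:
  moves:
    - [[0,0,0,0,0,-0.5,1],[0,0,0,0,0,-1,1],[0,0,0,0,0,-1.5,1],[0,0,0,0,0,-1.5,1],[0,0,0,0,0,-1.5,1],[0,0,0,0,0,-1,1],[0,0,0,0,0,0,1],[0,0,0,0,0,0,1]]

```text
time: 6.8
eef_pos: [497.2, 103.9, 109.9]
tool_rot: [0.686, 0.727, -0.0, -0.0]
wrist_force: [-0.6, 0.2, -5.3]
grip_width: 53.9
grip_force: 64.0
```

>>> jog_arm:
  moves:
    - [[0,0,0,0,0,0,1],[0,0,0,0,0,0,1],[0,0,0,0,0,0,1],[0,0,0,0,0,0,1]]

```text
time: 7.3
eef_pos: [497.6, 103.9, 110.2]
tool_rot: [0.686, 0.727, -0.0, -0.0]
wrist_force: [-0.0, 0.5, -5.3]
grip_width: 54.0
grip_force: 64.0
```

```bash
cat > wt.py <<'E'
from h import *
F=[]
for i in range(10):
    p=env.snapshot("side"); s=env.state(); F.append(np.r_[s['wrist_force'],s['ft_torque'],s['joint_efforts'][1:3]])
print(np.mean(F,0).round(2),np.std(F,0).round(2),s['eef_pos'],s['grip_width'],s['time'])
cv2.imwrite("pics/wt%d.png"%p["shot"],cv2.resize(p["frame"][100:280,230:430,::-1],(667,600))); print(p["shot"])
E
python3 wt.py
```

```text
[ 2.500e-01 -3.500e-01 -4.970e+00  3.000e-02 -1.000e-02 -1.000e-02
 -4.229e+01  2.386e+01] [0.63 0.52 0.3  0.03 0.02 0.02 0.01 0.01] [497.6063964  103.98057122 110.32245125] 53.99216198272824 7.8
13
```

First ring weighs about 0.5 kg, so it is the heavy one. Setting it back and weighing the other.

>>> jog_arm:
  moves:
    - [[0,0,0,0,0.05,1,1],[0,0,0,0,0,1.5,1],[0,0,0,0,0,1.5,1],[0,0,0,0,0,1.5,1],[0,0,0,0,0,0.8,1],[0,0,0,0,0,0.4,1],[0,0,0,0,0,0,1],[0,0,0,0,0,0,1]]

```text
time: 8.8
eef_pos: [498.6, 104.1, 43.8]
tool_rot: [0.686, 0.727, 0.001, 0.0]
wrist_force: [-0.0, -0.2, -4.5]
grip_width: 53.6
grip_force: 64.0
```

>>> jog_arm:
  moves:
    - [[0,0,0,0,0,0.1,1],[0,0,0,0,0,0.1,1],[0,0,0,0,0,0.05,1],[0,0,0,0,0,0,1],[0,0,0,0,0,0,1]]

```text
time: 9.43
eef_pos: [498.2, 104.0, 41.2]
tool_rot: [0.686, 0.727, 0.0, 0.0]
wrist_force: [-1.1, 0.1, 0.0]
grip_width: 53.4
grip_force: 64.5
```

>>> jog_arm:
  moves:
    - [[0,0,0,0,0,0,-1],[0,0,0,0,0,0,-1],[0,0,0,0,0,0,-1],[0,0,0,0,0,0,-1],[0,0,0,0,0,0,-1],[0,0,0,0,0,0,-1],[0,0,0,0,0,0,-1],[0,0,0,0,0,0,-1]]

```text
time: 10.42
eef_pos: [498.1, 104.0, 40.8]
tool_rot: [0.686, 0.727, 0.0, 0.0]
wrist_force: [0.3, -0.1, 0.0]
grip_width: 85.4
grip_force: 0.0
```

>>> jog_arm:
  moves:
    - [[0,0,0,0,0,-1,-1],[0,0,0,0,0,-2.5,-1],[0,0,0,0,0,-2.5,-1],[0,0,0,0,0,-2,-1],[0,0,0,4.25,0,0,-1],[0,0,0,4.25,0,0,-1],[0,0,0,4.25,-0.08,0,-1],[0,0,0,0,0,0,-1]]

```text
time: 11.42
eef_pos: [489.9, 234.0, 121.6]
tool_rot: [0.685, 0.729, 0.001, 0.0]
wrist_force: [0.5, -1.1, -0.7]
grip_width: 85.4
grip_force: 0.0
```

Run:
```python
from h import *
p=env.snapshot("side"); cv2.imwrite("pics/s3.png",cv2.resize(p["frame"][100:280,230:430,::-1],(667,600)))
print([(w(p,d["centre"]).round(),round(d["p"],2)) for d in env.place_of(p,"ring_a")[:3]],env.state()['eef_pos'],env.state()['wrist_force'])
```

```text
[(array([495., 101.,   4.]), 0.64), (array([490., 235.,   3.]), 0.63)] [489.74130822 231.36242207 121.16298283] [0.42807008 0.44313843 0.28982815]
```

View pics/s3.png

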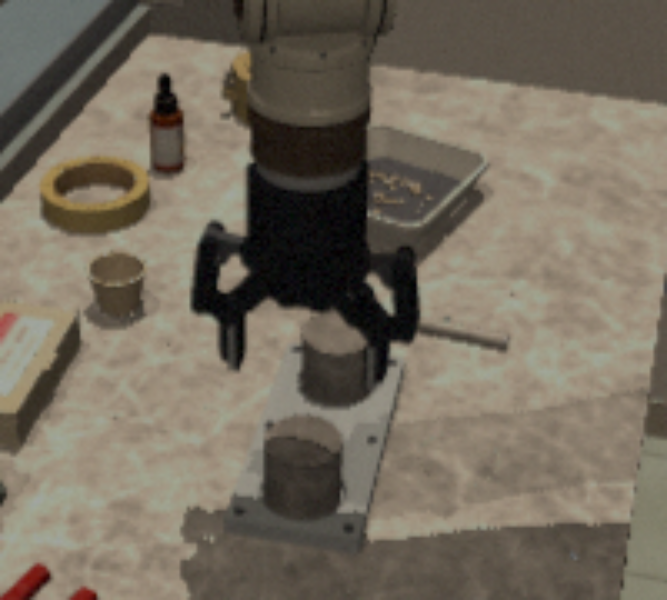

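The heavy ring stands upright in its nest (crop (338,360)). The gripper hangs above the second ring (300,470). Descending.

>>> jog_arm:
  moves:
    - [[0,0,0,0.1,0,2,-1],[0,0,0,0,0,2,-1],[0,0,0,0,0,2,-1],[0,0,0,0,0,1,-1],[0,0,0,0,0,1,-1],[0,0,0,0,0,0,-1],[0,0,0,0,0,0,-1]]

```text
time: 12.4
eef_pos: [490.3, 232.4, 41.4]
tool_rot: [0.686, 0.727, 0.0, 0.0]
wrist_force: [-0.4, 0.6, 0.3]
grip_width: 85.5
grip_force: 0.0
```

>>> jog_arm:
  moves:
    - [[0,0,0,0,0,0,1],[0,0,0,0,0,0,1],[0,0,0,0,0,0,1],[0,0,0,0,0,0,1],[0,0,0,0,0,0,1],[0,0,0,0,0,0,1],[0,0,0,0,0,0,1],[0,0,0,0,0,0,1]]

```text
time: 13.4
eef_pos: [490.4, 232.6, 41.6]
tool_rot: [0.686, 0.727, 0.001, 0.0]
wrist_force: [0.0, 0.6, 5.7]
grip_width: 53.7
grip_force: 63.8
```

>>> jog_arm:
  moves:
    - [[0,0,0,0,0,-0.5,1],[0,0,0,0,0,-1,1],[0,0,0,0,0,-1.5,1],[0,0,0,0,0,-1.5,1],[0,0,0,0,0,-1.5,1],[0,0,0,0,0,-1,1],[0,0,0,0,0,0,1],[0,0,0,0,0,0,1]]

```text
time: 14.4
eef_pos: [489.5, 232.0, 110.4]
tool_rot: [0.686, 0.727, -0.0, -0.0]
wrist_force: [0.3, -0.2, -2.6]
grip_width: 53.4
grip_force: 63.4
```

```bash
python3 wt.py
```

```text
[-8.000e-02 -0.000e+00 -2.550e+00  1.000e-02 -1.000e-02 -0.000e+00
 -4.427e+01  2.342e+01] [0.6  0.56 0.54 0.03 0.02 0.02 0.13 0.08] [489.76774558 232.23708138 110.67765766] 53.894477457479404 14.9
24
```

The second ring reads 2.55 N (0.26 kg), so it is the lighter. Putting it back.

>>> jog_arm:
  moves:
    - [[0,0,0,0,0.05,1,1],[0,0,0,0,0,1.5,1],[0,0,0,0,0,1.5,1],[0,0,0,0,0,1.5,1],[0,0,0,0,0,0.8,1],[0,0,0,0,0,0.4,1],[0,0,0,0,0,0,1],[0,0,0,0,0,0,1]]

```text
time: 15.9
eef_pos: [490.8, 232.5, 44.3]
tool_rot: [0.686, 0.727, 0.001, 0.0]
wrist_force: [0.1, 0.5, -2.4]
grip_width: 53.7
grip_force: 63.4
```

>>> jog_arm:
  moves:
    - [[0,0,0,0,0,0.1,1],[0,0,0,0,0,0.1,1],[0,0,0,0,0,0.05,1],[0,0,0,0,0,0,1],[0,0,0,0,0,0,1]]

```text
time: 16.52
eef_pos: [490.4, 232.3, 41.7]
tool_rot: [0.686, 0.727, 0.0, 0.0]
wrist_force: [-0.8, -0.9, 3.0]
grip_width: 53.0
grip_force: 63.7
```

>>> jog_arm:
  moves:
    - [[0,0,0,0,0,0,-1],[0,0,0,0,0,0,-1],[0,0,0,0,0,0,-1],[0,0,0,0,0,0,-1],[0,0,0,0,0,0,-1],[0,0,0,0,0,0,-1],[0,0,0,0,0,0,-1],[0,0,0,0,0,0,-1]]

```text
time: 17.52
eef_pos: [490.3, 232.3, 41.3]
tool_rot: [0.686, 0.727, -0.0, 0.0]
wrist_force: [-0.1, 0.6, -0.2]
grip_width: 85.5
grip_force: 0.0
```

>>> jog_arm:
  moves:
    - [[0,0,0,0,0,-1,-1],[0,0,0,0,0,-2.5,-1],[0,0,0,0,0,-2.5,-1],[0,0,0,0,0,-2,-1],[0,0,0,-4.3,0,0,-1],[0,0,0,-4.3,0,0,-1],[0,0,0,-4.25,0,0,-1],[0,0,0,0,0,0,-1]]

```text
time: 18.52
eef_pos: [498.0, 101.6, 122.1]
tool_rot: [0.688, 0.726, 0.0, 0.0]
wrist_force: [1.0, 1.3, 0.9]
grip_width: 85.4
grip_force: 0.0
```

Run:
```python
from h import *
p=env.snapshot("side"); cv2.imwrite("pics/s4.png",cv2.resize(p["frame"][100:280,230:430,::-1],(667,600)))
print([(w(p,d["centre"]).round(),round(d["p"],2)) for d in env.place_of(p,"ring_a")[:3]],env.state()['eef_pos'],env.state()['wrist_force'])
```

```text
[(array([495., 101.,   5.]), 0.91), (array([491., 230.,   4.]), 0.61)] [498.15055534 103.8768549  121.99247527] [ 0.50263121 -0.04953802 -0.21683932]
```

View pics/s4.png

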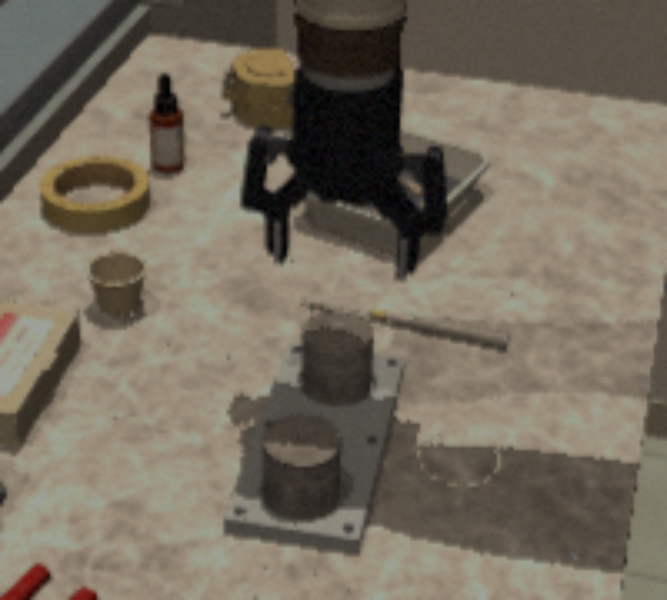

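Both rings stand seated, light at (300,465) and heavy at (338,360). Regrasping the heavy one and lifting it.

>>> jog_arm:
  moves:
    - [[0,0,0,0,0,2,-1],[0,0,0,0,0,2,-1],[0,0,0,0,0,2,-1],[0,0,0,0,0,1,-1],[0,0,0,0,0,1.1,-1],[0,0,0,0,0,0,-1],[0,0,0,0,0,0,-1]]

```text
time: 19.5
eef_pos: [498.2, 104.2, 40.8]
tool_rot: [0.686, 0.727, 0.0, 0.0]
wrist_force: [0.4, 0.1, -1.5]
grip_width: 85.5
grip_force: 0.0
```

>>> jog_arm:
  moves:
    - [[0,0,0,0,0,0,1],[0,0,0,0,0,0,1],[0,0,0,0,0,0,1],[0,0,0,0,0,0,1],[0,0,0,0,0,0,1],[0,0,0,0,0,0,1],[0,0,0,0,0,0,1],[0,0,0,0,0,0,1]]

```text
time: 20.5
eef_pos: [498.4, 104.0, 41.2]
tool_rot: [0.686, 0.727, 0.001, 0.0]
wrist_force: [-0.7, -0.7, 5.6]
grip_width: 53.7
grip_force: 63.8
```

>>> jog_arm:
  moves:
    - [[0,0,0,0,0,-0.5,1],[0,0,0,0,0,-1.2,1],[0,0,0,0,0,-2.5,1],[0,0,0,0,0,-3,1],[0,0,0,0,0,-3,1],[0,0,0,0,0,-2,1],[0,0,0,0,0,-1,1],[0,0,0,0,0,0,1]]

```text
time: 21.5
eef_pos: [497.9, 104.0, 172.6]
tool_rot: [0.686, 0.727, 0.0, 0.0]
wrist_force: [-0.3, -0.6, -4.7]
grip_width: 53.8
grip_force: 64.2
```

```bash
python3 wt.py
```

```text
[ 1.000e-01 -7.000e-02 -4.890e+00  1.000e-02  1.000e-02  1.000e-02
 -4.162e+01  2.588e+01] [0.6  0.32 0.49 0.02 0.03 0.02 0.28 0.23] [497.66740771 103.94908005 171.97689348] 53.648078536380254 22.0
35
```

>>> jog_arm:
  moves:
    - [[0,0,0,-1.5,0.1,0,1],[0,0,0,-3,0.1,0,1],[0,0,0,-4,0.1,0,1],[0,0,0,-4,0.1,0,1],[0,0,0,-4,0.1,0,1],[0,0,0,-4,0,0,1],[0,0,0,-4,0,0,1],[0,0,0,-3,0,0,1]]

```text
time: 23.0
eef_pos: [518.3, -173.0, 172.3]
tool_rot: [0.687, 0.727, -0.0, 0.0]
wrist_force: [-0.0, 0.7, -4.9]
grip_width: 53.5
grip_force: 64.2
```

>>> jog_arm:
  moves:
    - [[0,0,0,-1.5,0,0,1],[0,0,0,-0.5,0,0,1],[0,0,0,0,0,0,1],[0,0,0,0,0,0,1],[0,0,0,0,0,0,1],[0,0,0,0,0,0,1],[0,0,0,0,0,0,1],[0,0,0,0,0,0,1]]

```text
time: 24.0
eef_pos: [519.9, -190.2, 172.3]
tool_rot: [0.686, 0.727, 0.0, 0.0]
wrist_force: [-0.4, -1.0, -6.1]
grip_width: 53.6
grip_force: 64.2
```

Run:
```python
from h import *
s=env.state(); print(s['eef_pos'],s['tool_rot'],s['wrist_force'],s['grip_width'],s['time'],np.abs(s['dq']).max())
for n in("side","top"):
    p=env.snapshot(n)
    for o in("ring_a","tray","carver","brush_wheel","crucible"): print(n,o,[(w(p,d["centre"]).round(),round(d["p"],2)) for d in env.place_of(p,o)[:3]])
    if n=="side": cv2.imwrite("pics/s5.png",cv2.resize(p["frame"][50:350,200:460,::-1],(520,600)))
```

```text
[ 519.89593391 -190.15036104  172.33856464] [6.86259142e-01 7.27357127e-01 2.87127445e-06 1.50088750e-05] [-0.37602282 -1.03429202 -6.08279984] 53.61589265233586 24.0 0.0024750523792789964
side ring_a [(array([ 518., -192.,  136.]), 0.92)]
side tray [(array([ 519., -191.,    1.]), 0.57)]
side carver [(array([469.,  -4.,  -1.]), 0.74), (array([490., 231.,   3.]), 0.55), (array([405., 405.,   4.]), 0.5)]
side brush_wheel [(array([404., 404.,   2.]), 0.79)]
side crucible [(array([707.,  39.,  -0.]), 0.73)]
top ring_a [(array([487., 228.,   6.]), 0.72), (array([ 523., -190.,  138.]), 0.57)]
top tray [(array([ 517., -192.,    3.]), 0.62)]
top carver [(array([468.,  -3.,   2.]), 0.68)]
top brush_wheel [(array([407., 405.,   0.]), 0.58)]
top crucible [(array([ 518., -188.,  135.]), 0.63), (array([707.,  39.,   2.]), 0.58)]
```

View pics/s5.png

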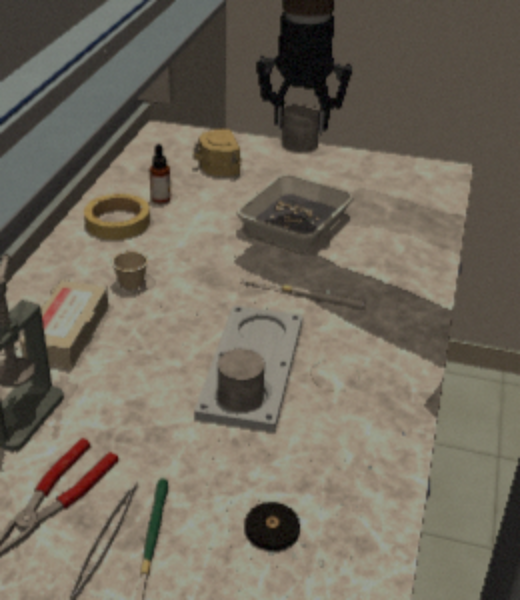

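The heavy ring is held upright at (300,128) over the tray (295,212), with its underside at z≈137, about 10 cm above the rim. The light ring is seated at (241,380) and the bystanders have not moved.

```bash
python3 -c "
from cell import env
print(env.job_done())"
```

```text
the job is handed in; nothing more can be done
None
```

The job is handed in: the heavier ring (about 0.50 kg, from nest_2) is held upright and still about 10 cm above the tray's rim, over its middle, and the lighter ring (about 0.26 kg) is back in nest_1, released.

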